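# Push the paper tray home and press the printer's start key

## Robot

A 7-joint arm with a two-finger parallel gripper is mounted at the origin on the work surface. World frame = base frame: x ahead of the robot, y to its left, z up, the work surface at z = 0. Lengths are in m, angles in rad, forces in N, time in s.
With the tool pointing down it reaches from about 0.425 to 0.875 m from the base axis. Payload 4.7 kg.
Tool frame: the origin (TCP) lies at the very end of the fingers, on their centre line; the grasp point (between the pads) lies 19 mm behind it (arm.grip_point_offset is the distance from the TCP to the grasp point, in m); z points along the fingers, y is the line along which they close (so a half turn about z gives the same grasp; the last joint's range is limited). The gripper opens to 87 mm and grips with 3 to 60 N. Pads are 19 mm wide; open, the fingers measure 117 mm over their backs; the gripper's body (75 mm by 190 mm) begins 51 mm behind the grasp point.
Start: joints at [-1.124, 0.321, -0.07, 1.45, 0.023, 1.371, -0.057], TCP at [0.273, 0.59, 0.194] pointing down, gripper open.
Joint ranges: [-2.86, 2.86], [-0.3, 2.09], [-1.38, 1.24], [0.06, 2.45], [-1.56, 4.7], [0.09, 2.05], [-2.69, 2.69]. Speed limits (rad/s): [2.57, 2.57, 3.14, 3.14, 3.14, 3.14, 3.14].

## Interface

Orientations are given as a unit quaternion [w, x, y, z].
In Python, from bench import get_obs, viewer, job, arm gives the robot as it stands. The module is installed in compiled form; this text tells all that it offers.
- The arm moves only by the tool jog_arm, never from a script. Its argument "rows" is a list that holds one entry, the list of rows, each a list of 7 numbers: the turn, a rotation vector about the tool's x, y, z in degrees, then the shift along the tool's x, y, z in m, then the opening, from 0 (shut) to 1 (fully open). In form: [[[rx, ry, rz, dx, dy, dz, claw], ...]]. A call has exactly 5 rows; each row is the pose to reach, as a shift and turn from the pose commanded when the call began, along the tool's axes at that moment; what a row does not reach only later rows make up. A row lasts 1/8 s, in which the tool goes at most 62.5 mm and 10.7 degrees, less where a joint would pass 70% of its speed; a pose out of reach is approached as far as the arm can. A call with a gripper value outside its range is refused whole. The fingers move at their own pace and stop on an object; "grip_force" is the grip in N (left out, the last holds). Time passes only in rows, so rows that repeat a pose let the fingers close, or fill a call up. It gives the time, the measured TCP pose, the force, the opening and the grip force at its end, in the units of the state.
- get_obs(): the state, without advancing time (a new reading comes with each control period).
- viewer.snapshot(name): name is "side" or "top" or "wrist"; returns (picture, depth): 384x512x3 uint8, blue, green, red; 384x512 float32, m along the optical axis (not along the pixel's ray), 0 where there is no reading.
- viewer.calibration(name): a dict with "fx", "fy", "cx", "cy" (pixels), "R" (3x3) and "t" (3): a world point X has camera coordinates R X + t. Camera axes: x right, y down, z forward; pixel columns grow to the right and rows downward; lengths in m; the calibration is good to about 2 mm. A picture is of the moment at which its call begins: read the wrist's pose just before it. calibration takes no time and is no camera call; for the wrist camera it gives the pose at the moment of the call.
- job.finish_job(): hands the job in; it is judged then, once.
The state is a dict: "clock": time; "joints": joint angles; "joint_velocities": joint speeds; "tau": joint torques, N m; "position": TCP position; "orientation": TCP orientation; "force": force on the tool from outside, world axes, zero at the start; "torque": the same for the moment, N m; "grip_width": finger opening in m; "gripper_force": force on a finger pad.
Only numpy, scipy, OpenCV 4.12 (cv2) and the standard library are available. Lean on these libraries where they do the work, as an engineer would, in place of code of your own. Each camera call takes 0.05 s, during which the arm holds its last target. There are 200 camera calls.

## Task

The printer on the study desk is waiting because its paper tray is part-way out. With the fingertips, push the tray fully home, then lightly press the large round start key on its top panel all the way down, let it spring back up and draw the hand away. Leave the other three keys and everything else on the desk and the printer where it is; pick nothing up.

Things in the scene. Friction and masses are not known exactly. Their poses are not given: they have to be found in the camera images.
- printer: the grey desktop printer, fixed, 320 mm deep (x) x 420 mm wide (y). Origin: centre of its underside on the desk; its x axis points from its front (which faces the robot) to its back, z up. Front face at x = -160 mm. The control panel is the front strip of its top, 125 mm above the desk, between x = -151 and -73 mm; a white lid 137 mm high lies behind it
- tray (a joint): how far the paper tray is pulled out, m: 0 = fully home against its stop, at most 0.11. It slides along the printer x axis with about 3 N of friction and stays where it is left
- tray_lip (a point): middle of the front (robot-side) face of the paper tray lip, 50 mm above the desk. The lip is an upright grey wall 226 mm wide, 14 mm thick, from 15 to 71 mm above the desk; the tray behind it holds a flat stack of paper. This point moves with the tray; fully home it lies at x = -220 mm, y = 0 in the printer frame (so the lip always juts out 60 mm in front of the printer front face)
- start_top (a point): centre of the top face of the start key: the large round cap, 32 mm across; grey, 142 mm above the desk when up (10 mm proud of its black 46 mm square mount). The four keys stand in a row across the panel, about 54 mm apart, in any order
- start_key (a joint): its travel, m: 0 = up, 0.006 = fully down; it springs back by itself, and fully down takes about 4.5 N
- dot_top (a point): centre of the top face of another key, which must be left alone: small round cap, 16 mm across; grey, 142 mm above the desk when up (10 mm proud of its black 46 mm square mount). The four keys stand in a row across the panel, about 54 mm apart, in any order
- dot_key (a joint): its travel, m: 0 = up, 0.006 = fully down; it springs back by itself, and fully down takes about 4.5 N
- square_top (a point): centre of the top face of another key, which must be left alone: square cap, 19 x 19 mm; grey, 142 mm above the desk when up (10 mm proud of its black 46 mm square mount). The four keys stand in a row across the panel, about 54 mm apart, in any order
- square_key (a joint): its travel, m: 0 = up, 0.006 = fully down; it springs back by itself, and fully down takes about 4.5 N
- bar_top (a point): centre of the top face of another key, which must be left alone: oblong bar cap, 11 x 34 mm; grey, 142 mm above the desk when up (10 mm proud of its black 46 mm square mount). The four keys stand in a row across the panel, about 54 mm apart, in any order
- bar_key (a joint): its travel, m: 0 = up, 0.006 = fully down; it springs back by itself, and fully down takes about 4.5 N
- start_mount: the black square mount of the start key, 46 x 46 x 7 mm, fixed on the panel, origin at the centre of its underside 125 mm above the desk; it carries the start key
- mug: bystander, loose: white mug, 80 mm across, 95 mm high. Origin: centre of its underside
- stapler: bystander, loose: black stapler 140 x 36 x 56 mm. Origin: centre of its underside
- glue: bystander, loose: white glue stick standing up, 26 mm across, 95 mm high. Origin: centre of its underside
- punch: bystander, loose: hole punch 85 x 110 x 54 mm. Origin: centre of its underside
- notebook: bystander, loose: blue notebook 105 x 148 x 16 mm lying on the printer lid. Origin: centre of its underside
- tape: bystander, loose: roll of clear tape, 60 mm across, 20 mm high, lying on the printer lid. Origin: centre of its underside
- paperweight: bystander, loose: round brass paperweight, 72 mm across, 36 mm high. Origin: centre of its underside

How it is judged:
By the outcome, as a careful person would: the job done as asked, in the order asked, and still so for the second after the job is handed in, with the robot touching nothing.
It also fails if it takes over 40 s, if anything falls off the work surface, if the arm or the gripper's body presses on something with over 40 N, if the wrist force passes 120 N, or if a joint passes its speed limit or range.

## Working session

There is one attempt and no reset: what is moved stays moved. The work goes in short steps, Python scripts to look and compute and a tool call to move; the robot and the scene stay as the last step left them, time stands still between calls to the robot, and variables do not carry over. Pictures are saved under pics/ and viewed, at most 10 in all, crops included, and the job is handed in when it is done.

Besides the shell and the picture viewer there is one more tool, called after ">>>" by a JSON object that holds its "api" and its "payload", one argument or row to a line. jog_arm: Moves the arm, as the interface text tells. Its arguments: {"type":"object","properties":{"rows":{"type":"array"},"grip_force":{"type":"number"}},"required":["rows"]}

```bash
mkdir -p pics
python3 - <<'E'
from bench import get_obs, viewer
import cv2,numpy as np
o=get_obs();print({k:np.round(o[k],3).tolist() for k in('clock','position','orientation','force','grip_width')})
for n in('top','side'):
    p,d=viewer.snapshot(n);cv2.imwrite(f'pics/{n}0.png',p);np.save(f'pics/{n}0.npy',d)
    c=viewer.calibration(n);print(n,{k:np.round(v,3).tolist() for k,v in c.items()})
E
```

```text
{'clock': 0.0, 'position': [0.272, 0.59, 0.193], 'orientation': [-0.0, 0.215, 0.977, -0.001], 'force': [-0.052, 0.384, -0.41], 'grip_width': 0.087}
top {'fx': 363.304, 'fy': 363.304, 'cx': 256.537, 'cy': 188.548, 'R': [[0.024, -1.0, -0.018], [-0.98, -0.02, -0.198], [0.197, 0.022, -0.98]], 't': [-0.023, 0.589, 0.876]}
side {'fx': 462.072, 'fy': 462.072, 'cx': 256.678, 'cy': 193.041, 'R': [[0.92, -0.392, -0.013], [-0.255, -0.571, -0.78], [0.298, 0.721, -0.625]], 't': [-0.538, 0.217, 1.051]}
```

View pics/top0.png

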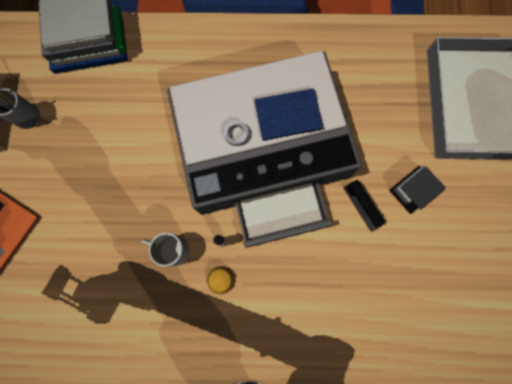

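View pics/side0.png

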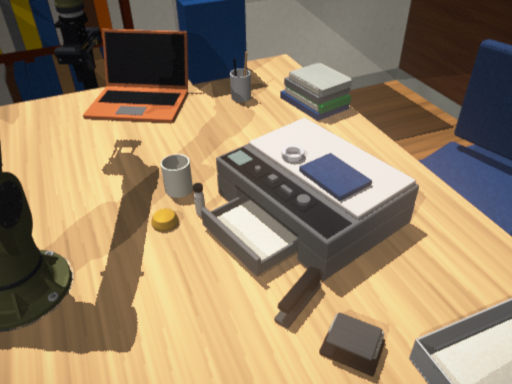

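The top view shows the printer yawed. The start key, the largest round cap, is at about (306,158), and the other keys are at (285,165), (262,170) and (240,176). The tray lip runs from (245,243) to (332,224), with the glue stick at (219,240) just off its left end. In the side view the start key is at about (303,200).

```bash
cat > h.py <<'E'
import numpy as np
from bench import viewer
def ray(n,u,v,c=None):
    c=c or viewer.calibration(n);R=np.array(c['R']);t=np.array(c['t'])
    d=R.T@np.array([(u-c['cx'])/c['fx'],(v-c['cy'])/c['fy'],1]);return -R.T@t,d
def plane(n,u,v,z,c=None):
    o,d=ray(n,u,v,c);return o+d*(z-o[2])/d[2]
def depthpt(n,u,v,D):
    o,d=ray(n,u,v);return o+d*D[int(round(v)),int(round(u))]
def tri(a,b):
    (o1,d1),(o2,d2)=a,b
    s=np.linalg.lstsq(np.c_[d1,-d2],o2-o1,rcond=None)[0]
    p,q=o1+d1*s[0],o2+d2*s[1];return (p+q)/2,np.linalg.norm(p-q)
E
python3 - <<'E'
from h import *
import cv2
np.set_printoptions(precision=4,suppress=True)
t=cv2.imread('pics/top0.png');s=cv2.imread('pics/side0.png')
def blobs(im,x0,y0,x1,y1,lo,hi):
    g=cv2.cvtColor(im,cv2.COLOR_BGR2GRAY)[y0:y1,x0:x1]
    m=((g>lo)&(g<hi)).astype('uint8');n,l,st,c=cv2.connectedComponentsWithStats(m)
    return [(st[i,4],c[i]+[x0,y0],st[i,2:4]) for i in range(1,n) if st[i,4]>6]
print('top',*blobs(t,230,145,322,182,60,170),sep='\n')
print('side',*blobs(s,250,160,318,212,75,190),sep='\n')
for n in('top','side'):
    D=np.load(f'pics/{n}0.npy')
    for uv in ([(306,158),(285,165),(262,170),(240,176),(289,234)] if n=='top' else [(303,200),(230,238)]): print(n,uv,depthpt(n,*uv,D))
a=cv2.resize(t[135:260,185:345],None,fx=5,fy=4.8,interpolation=cv2.INTER_CUBIC)
b=cv2.resize(s[140:280,190:350],None,fx=5,fy=4.2,interpolation=cv2.INTER_CUBIC)
cv2.imwrite('pics/crop_t.png',cv2.resize(t[140:255,195:345],None,fx=5,fy=5,interpolation=cv2.INTER_CUBIC))
cv2.imwrite('pics/crop_s.png',cv2.resize(s[155:275,190:340],None,fx=5,fy=5,interpolation=cv2.INTER_CUBIC))
E
```

```text
top
(np.int32(27), array([237.2963, 145.4074]), array([16,  2], dtype=int32))
(np.int32(505), array([256.6554, 151.2297]), array([69, 18], dtype=int32))
(np.int32(118), array([305.7288, 157.5424]), array([13, 12], dtype=int32))
(np.int32(55), array([284.6   , 164.8364]), array([14,  7], dtype=int32))
(np.int32(51), array([261.4902, 168.7843]), array([8, 8], dtype=int32))
(np.int32(24), array([239.2917, 176.    ]), array([6, 5], dtype=int32))
(np.int32(90), array([306.3333, 177.6889]), array([34,  9], dtype=int32))
side
(np.int32(514), array([292.4903, 177.1673]), array([57, 40], dtype=int32))
(np.int32(72), array([294.6389, 161.3611]), array([21,  5], dtype=int32))
(np.int32(263), array([310.1863, 169.5361]), array([19, 25], dtype=int32))
(np.int32(30), array([257.3667, 167.3667]), array([6, 6], dtype=int32))
(np.int32(58), array([272.2931, 176.8276]), array([10,  9], dtype=int32))
(np.int32(484), array([266.2996, 198.905 ]), array([42, 32], dtype=int32))
(np.int32(63), array([286.3175, 188.3968]), array([12, 10], dtype=int32))
(np.int32(113), array([303.1062, 198.4071]), array([14, 10], dtype=int32))
(np.int32(108), array([255.0648, 207.1759]), array([16, 12], dtype=int32))
top (306, 158) [ 0.6482 -0.1273  0.1433]
top (285, 165) [ 0.63   -0.0777  0.1434]
top (262, 170) [ 0.6169 -0.0237  0.1431]
top (240, 176) [0.6011 0.0277 0.1441]
top (289, 234) [ 0.4734 -0.093   0.0737]
side (303, 200) [ 0.6457 -0.1321  0.143 ]
side (230, 238) [ 0.4731 -0.1052  0.0661]
```

View pics/crop_t.png

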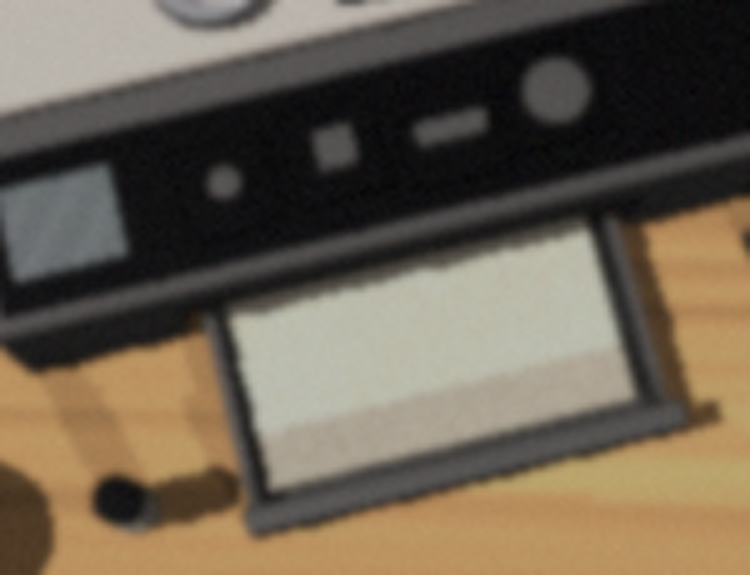

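View pics/crop_s.png

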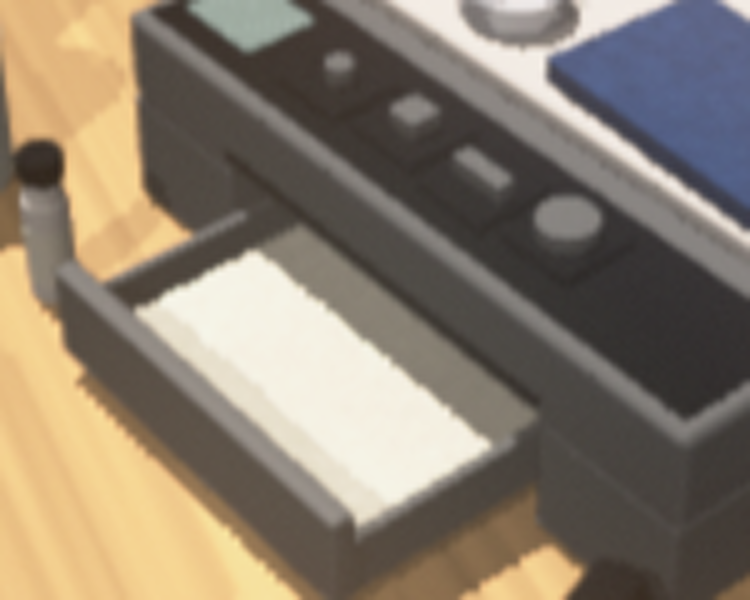

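The crops confirm the key order from left to right: dot, square, bar, start. The front top edge of the lip runs from about crop (250,530) to (688,415). The glue stick stands about 20 mm off the lip's left end.

```bash
cat > m.py <<'E'
from h import *
import cv2
np.set_printoptions(precision=4,suppress=True)
K=[((305.73,157.54),(303.1,198.4)),((284.6,164.84),(286.3,188.4)),((261.5,168.8),(272.3,176.8)),((239.3,176),(257.4,167.4))]
P=[]
for a,b in K:
    p,e=tri(ray('top',*a),ray('side',*b));P.append(p);print('key',p,e)
P=np.array(P)
# panel-line direction from the lid-lip grey edges: use lip edge and lid
L=plane('top',195+250/5,140+530/5,.071);R=plane('top',195+688/5,140+415/5,.071)
Ls=plane('side',190+62/5,155+265/5,.071);Rs=plane('side',190+350/5,155+520/5,.071)
print('lip top view',L,R,np.linalg.norm(L-R),'side',Ls,Rs,np.linalg.norm(Ls-Rs))
for n,A,B in(('keys',P[0],P[3]),('lip',R,L),('lips',Rs,Ls)):
    v=(B-A)[:2];print(n,'yaw',np.degrees(np.arctan2(-v[0],v[1])))
# front top edge of the printer, z .125 (crop: left (0,340), right (750,150))
D=np.load('pics/top0.npy')
A=plane('top',195,140+338/5,.125);B=plane('top',345,140+148/5,.125);v=(A-B)[:2];print('edge',A,B,np.degrees(np.arctan2(-v[0],v[1])))
E
python3 m.py
```

```text
key [ 0.6491 -0.1266  0.1427] 0.0006162134429617696
key [ 0.6304 -0.0768  0.1422] 0.000604477946138214
key [ 0.6192 -0.0223  0.1429] 0.0012357061824143708
key [0.6013 0.0295 0.1424] 0.0003912398959522591
lip top view [0.4418 0.0147 0.071 ] [ 0.5032 -0.201   0.071 ] 0.22423848228275245 side [0.4459 0.0179 0.071 ] [ 0.5089 -0.1985  0.071 ] 0.22540283074634612
keys yaw 17.049943405530637
lip yaw 15.89456368575407
lips yaw 16.213733423046357
edge [0.5267 0.1331 0.125 ] [ 0.6264 -0.2227  0.125 ] 15.64917868941692
```

>>> {"api": "jog_arm", "payload": {
  "rows": [
    [[0,0,-8,-0.054,-0.031,-0.005,0],[0,0,-16,-0.108,-0.063,-0.01,0],[0,0,-24,-0.161,-0.094,-0.016,0],[0,0,-32,-0.215,-0.126,-0.021,0],[0,0,-40.8,-0.269,-0.157,-0.026,0]]
  ]
}}

```text
clock: 0.72
position: [0.4515, 0.3331, 0.22]
orientation: [-0.0, -0.142, 0.99, -0.0]
force: [0.8, -0.3, -0.1]
grip_width: 0.0444
gripper_force: 0.0
```

>>> {"api": "jog_arm", "payload": {
  "rows": [
    [[0,0,0,0.017,-0.055,0,0],[0,0,0,0.034,-0.11,0,0],[0,0,0,0.051,-0.165,0,0],[0,0,0,0.068,-0.22,0,0],[0,0,0,0.085,-0.275,0,0]]
  ]
}}

```text
clock: 1.35
position: [0.4444, 0.0453, 0.2199]
orientation: [0.0, -0.139, 0.99, 0.0]
force: [0.8, 0.3, 0.2]
grip_width: 0.0017
gripper_force: 0.0
```

>>> {"api": "jog_arm", "payload": {
  "rows": [
    [[0,0,0,0.015,-0.047,0,0],[0,0,0,0.03,-0.094,0,0],[0,0,0,0.044,-0.14,0,0],[0,0,0,0.044,-0.14,0.05,0],[0,0,0,0.044,-0.14,0.1,0]]
  ]
}}

```text
clock: 1.98
position: [0.4414, -0.1, 0.1192]
orientation: [0.001, -0.138, 0.99, 0.0]
force: [0.6, 0.1, 0.3]
grip_width: 0.0002
gripper_force: 0.0
```

Run:
```python
from bench import get_obs, viewer
import cv2,numpy as np
o=get_obs();print({k:np.round(o[k],4).tolist() for k in('clock','position','orientation','force','grip_width')})
p,d=viewer.snapshot('side');cv2.imwrite('pics/side1.png',p)
```

```text
{'clock': 1.975, 'position': [0.4414, -0.1, 0.1192], 'orientation': [0.001, -0.1384, 0.9904, 0.0002], 'force': [0.6312, 0.1443, 0.3056], 'grip_width': 0.0002}
```

View pics/side1.png

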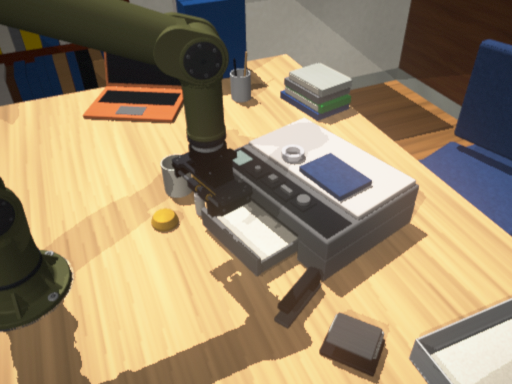

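The gripper hangs over the desk just in front of the lip (fingers near (215,205)), clear of the mug and glue stick. Next I lower to lip mid-height.

>>> {"api": "jog_arm", "payload": {
  "rows": [
    [[0,0,0,0,0,0.035,0],[0,0,0,0,0,0.07,0],[0,0,0,0,0,0.07,0],[0,0,0,-0.008,0,0.07,0],[0,0,0,-0.016,0,0.07,0]]
  ]
}}

```text
clock: 2.65
position: [0.4589, -0.0947, 0.052]
orientation: [0.002, -0.139, 0.99, -0.0]
force: [0.5, -0.4, 0.2]
grip_width: 0.0007
gripper_force: 0.0
```

>>> {"api": "jog_arm", "payload": {
  "rows": [
    [[0,0,0,-0.007,0,0,0],[0,0,0,-0.014,0,0,0],[0,0,0,-0.021,0,0,0],[0,0,0,-0.028,0,0,0],[0,0,0,-0.035,0,0,0]]
  ]
}}

```text
clock: 3.28
position: [0.4906, -0.0852, 0.0501]
orientation: [-0.0, -0.139, 0.99, 0.0]
force: [0.1, 0.3, -0.5]
grip_width: 0.0007
gripper_force: 0.0
```

No contact force even though the fingertips should have reached the lip, so I look before going on.

Run:
```python
from bench import get_obs, viewer
import cv2,numpy as np
o=get_obs();print({k:np.round(o[k],4).tolist() for k in('position','force','tau')})
p,d=viewer.snapshot('side');q,e=viewer.snapshot('top')
a=cv2.resize(p[150:290,140:340],None,fx=2,fy=2,interpolation=3);b=cv2.resize(q[130:270,160:360],None,fx=2,fy=2,interpolation=3)
cv2.imwrite('pics/c2.png',np.hstack([a,b]))
```

```text
{'position': [0.4906, -0.0852, 0.0501], 'force': [0.0596, 0.2563, -0.4862], 'tau': [0.0037, -30.7011, 1.911, -26.8484, 0.1295, 0.04, -0.0065]}
```

View pics/c2.png

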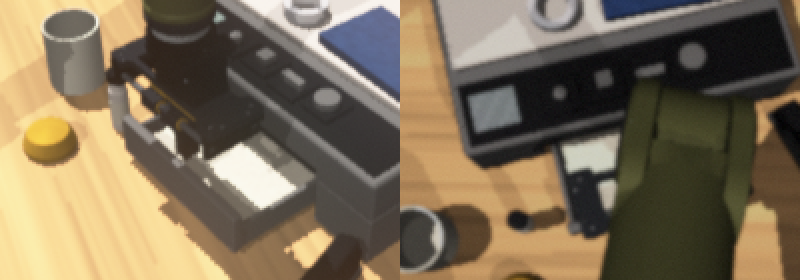

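The picture shows the fingertips at about crop (185,155), drawn over the paper behind the lip, and the tray unmoved. I compare the projected TCP with that fingertip and the wrist depth.

Run:
```python
from h import *
from bench import get_obs
import cv2
np.set_printoptions(precision=4,suppress=True)
o=get_obs();X=np.array(o['position'])
def proj(n,X):
    c=viewer.calibration(n);p=np.array(c['R'])@X+c['t'];return np.array([c['fx']*p[0]/p[2]+c['cx'],c['fy']*p[1]/p[2]+c['cy']]),p[2]
for n in('side','top'):
  for Y in (X,X+[0,0,.05],np.array([.4414,-.1,.1192])): print(n,Y,proj(n,Y))
p,d=viewer.snapshot('side')
for v in range(212,246,3): print(v,[np.round(depthpt('side',u,v,d),3).tolist() for u in (224,230,236)])
c=cv2.resize(p[190:250,190:270],None,fx=9,fy=9,interpolation=cv2.INTER_CUBIC);cv2.imwrite('pics/c3.png',c)
```

```text
side [ 0.491  -0.085   0.0501] (array([234.3665, 235.2651]), np.float64(1.1049957063591975))
side [ 0.491  -0.085   0.1001] (array([233.4303, 219.7075]), np.float64(1.0737251903040699))
side [ 0.4414 -0.1     0.1192] (array([214.7558, 223.4782]), np.float64(1.036235991108458))
top [ 0.491  -0.085   0.0501] (array([285.2477, 227.6818]), np.float64(0.9216987126045335))
top [ 0.491  -0.085   0.1001] (array([286.4892, 225.7626]), np.float64(0.8726944406075419))
top [ 0.4414 -0.1     0.1192] (array([293.2907, 246.4518]), np.float64(0.8438913786917972))
212 [[0.459, -0.119, 0.162], [0.47, -0.129, 0.166], [0.486, -0.12, 0.154]]
215 [[0.499, 0.013, 0.033], [0.47, -0.125, 0.154], [0.477, -0.145, 0.168]]
218 [[0.495, 0.001, 0.034], [0.481, -0.091, 0.114], [0.475, -0.151, 0.165]]
221 [[0.49, -0.011, 0.035], [0.48, -0.091, 0.105], [0.493, -0.098, 0.106]]
224 [[0.487, -0.021, 0.035], [0.481, -0.088, 0.093], [0.493, -0.095, 0.095]]
227 [[0.471, -0.071, 0.072], [0.482, -0.084, 0.08], [0.494, -0.092, 0.082]]
230 [[0.468, -0.078, 0.07], [0.494, -0.044, 0.031], [0.508, -0.049, 0.03]]
233 [[0.467, -0.082, 0.065], [0.477, -0.095, 0.072], [0.503, -0.061, 0.032]]
236 [[0.467, -0.078, 0.051], [0.474, -0.105, 0.072], [0.487, -0.109, 0.071]]
239 [[0.466, -0.08, 0.043], [0.473, -0.106, 0.064], [0.484, -0.117, 0.069]]
242 [[0.466, -0.08, 0.033], [0.473, -0.104, 0.052], [0.479, -0.128, 0.071]]
245 [[0.466, -0.076, 0.019], [0.471, -0.108, 0.047], [0.48, -0.125, 0.058]]
```

View pics/c3.png

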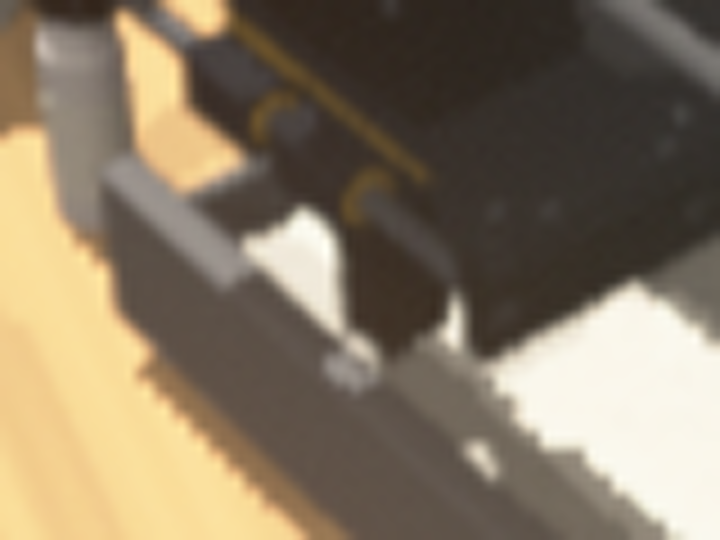

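The depth points put the finger at (0.49,-0.09) with its end near z≈0.075, so the shut fingertips end about 25 mm short of the reported TCP and slid over the 71 mm lip without touching it. I go up, back, and then down 25 mm lower than before.

>>> {"api": "jog_arm", "payload": {
  "rows": [
    [[0,0,0,0,0,-0.03,0],[0,0,0,0.02,0,-0.03,0],[0,0,0,0.054,0,-0.03,0],[0,0,0,0.054,0,-0.03,0],[0,0,0,0.054,0,-0.015,0]]
  ]
}}

```text
clock: 4.05
position: [0.44, -0.1001, 0.0658]
orientation: [0.002, -0.139, 0.99, 0.0]
force: [0.1, -0.4, 0.1]
grip_width: 0.0009
gripper_force: 0.0
```

>>> {"api": "jog_arm", "payload": {
  "rows": [
    [[0,0,0,0,0,0.01,0],[0,0,0,0,0,0.02,0],[0,0,0,0,0,0.03,0],[0,0,0,0,0,0.038,0],[0,0,0,0,0,0.038,0]]
  ]
}}

```text
clock: 4.68
position: [0.4377, -0.1002, 0.0264]
orientation: [-0.001, -0.139, 0.99, 0.0]
force: [-0.3, -0.5, -0.2]
grip_width: 0.0002
gripper_force: 0.0
```

Run:
```python
from h import *
from bench import get_obs
import cv2
o=get_obs();print({k:np.round(o[k],4).tolist() for k in('position','force')})
p,d=viewer.snapshot('side')
cv2.imwrite('pics/c4.png',cv2.resize(p[180:270,160:280],None,fx=6,fy=6,interpolation=cv2.INTER_CUBIC))
```

```text
{'position': [0.4377, -0.1002, 0.0264], 'force': [-0.3017, -0.4734, -0.2498]}
```

View pics/c4.png

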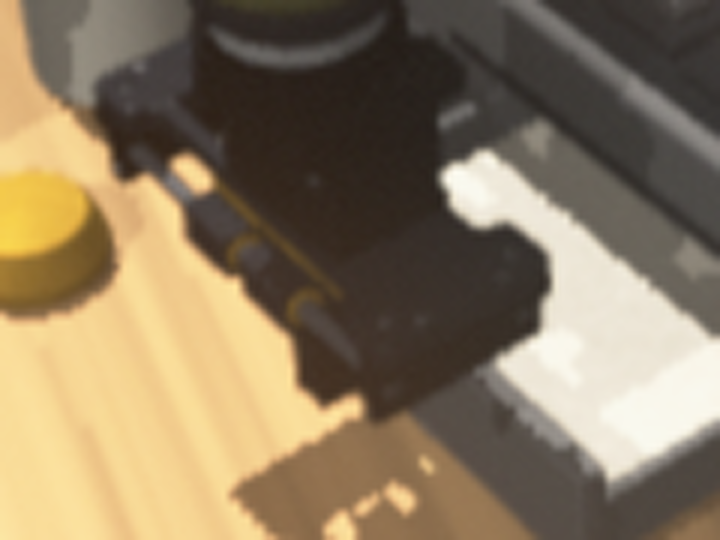

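The fingertips are now in front of the lip, with the tip at about crop (325,405), which is z≈0.045. Now I push.

>>> {"api": "jog_arm", "payload": {
  "rows": [
    [[0,0,0,-0.008,0,0,0],[0,0,0,-0.016,0,0,0],[0,0,0,-0.024,0,0,0],[0,0,0,-0.03,0,0,0],[0,0,0,-0.036,0,0,0]]
  ]
}}

```text
clock: 5.35
position: [0.4727, -0.0905, 0.027]
orientation: [-0.001, -0.139, 0.99, -0.0]
force: [-3.4, -0.3, 2.7]
grip_width: -0.0
gripper_force: 1.7
```

>>> {"api": "jog_arm", "payload": {
  "rows": [
    [[0,0,0,-0.006,0,0,0],[0,0,0,-0.012,0,0,0],[0,0,0,-0.018,0,0,0],[0,0,0,-0.024,0,0,0],[0,0,0,-0.03,0,0,0]]
  ]
}}

```text
clock: 5.98
position: [0.5021, -0.0824, 0.027]
orientation: [-0.0, -0.139, 0.99, -0.0]
force: [-2.2, -3.4, 1.1]
grip_width: 0.0006
gripper_force: 1.7
```

>>> {"api": "jog_arm", "payload": {
  "rows": [
    [[0,0,0,-0.003,0,0,0],[0,0,0,-0.006,0,0,0],[0,0,0,-0.009,0,0,0],[0,0,0,-0.012,0,0,0],[0,0,0,-0.014,0,0,0]]
  ]
}}

```text
clock: 6.6
position: [0.5117, -0.0792, 0.027]
orientation: [-0.004, -0.139, 0.99, 0.0]
force: [-14.2, -5.2, 10.9]
grip_width: 0.0004
gripper_force: 7.6
```

>>> {"api": "jog_arm", "payload": {
  "rows": [
    [[0,0,0,-0.002,0,0,0],[0,0,0,-0.002,0,0,0],[0,0,0,0.01,0,0,0],[0,0,0,0.03,0,0,0],[0,0,0,0.05,0,0,0]]
  ]
}}

```text
clock: 7.22
position: [0.468, -0.0906, 0.0275]
orientation: [0.002, -0.14, 0.99, 0.0]
force: [-0.3, 0.7, 0.4]
grip_width: 0.0004
gripper_force: 0.0
```

>>> {"api": "jog_arm", "payload": {
  "rows": [
    [[0,0,0,0,0,-0.06,0],[0,0,0,0,0,-0.12,0],[0,0,0,0,0,-0.18,0],[0,0,0,0,0,-0.18,0],[0,0,0,0,0,-0.18,0]]
  ]
}}

```text
clock: 7.85
position: [0.4676, -0.0908, 0.2071]
orientation: [0.001, -0.14, 0.99, 0.001]
force: [0.2, 1.0, -0.0]
grip_width: -0.0001
gripper_force: 0.0
```

Run:
```python
from h import *
from bench import get_obs
import cv2
o=get_obs();print({k:np.round(o[k],4).tolist() for k in('position','orientation','force')})
p,d=viewer.snapshot('side');q,_=viewer.snapshot('top')
cv2.imwrite('pics/c5.png',np.hstack([cv2.resize(a,None,fx=2,fy=2,interpolation=cv2.INTER_CUBIC) for a in(p[120:290,160:360],q[130:300,180:380])]))
```

```text
{'position': [0.4676, -0.0908, 0.2071], 'orientation': [0.0009, -0.1399, 0.9902, 0.0006], 'force': [0.1794, 0.993, -0.027]}
```

View pics/c5.png

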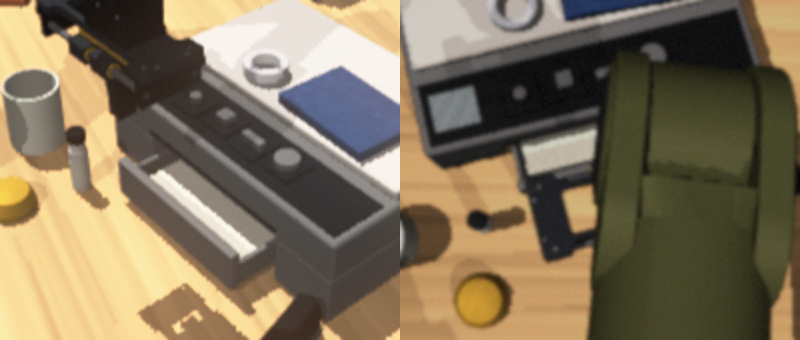

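The tray is nearly flush: the side crop has the lip's front top corners at (120,160) and (238,262), and the tape, notebook and glue are unmoved. I check the lip against x'=0.482 and fly over the start key at the same time.

>>> {"api": "jog_arm", "payload": {
  "rows": [
    [[0,0,0,-0.041,-0.021,0,0],[0,0,0,-0.082,-0.042,0,0],[0,0,0,-0.123,-0.063,0,0],[0,0,0,-0.1644,-0.0846,0,0],[0,0,0,-0.1644,-0.0846,0,0]]
  ]
}}

```text
clock: 8.57
position: [0.6494, -0.1277, 0.2024]
orientation: [-0.003, -0.139, 0.99, -0.0]
force: [0.3, -0.0, -0.9]
grip_width: 0.0002
gripper_force: 0.0
```

Run:
```python
from h import *
from bench import get_obs
import cv2
np.set_printoptions(precision=4,suppress=True)
o=get_obs();X=o['position'];print({k:np.round(o[k],4).tolist() for k in('position','force')})
a=np.radians(16.2);u=np.array([np.cos(a),np.sin(a),0])
for q in((202.4,208),(260,259),(220,200),(279,251)):
    print(plane('side',*q,.071)@u)
p,d=viewer.snapshot('side');t,dt=viewer.snapshot('top')
# lip top points by depth along rays, printer-front height points
for uv in((228,208),(240,219),(252,229),(264,240)): print('lip',depthpt('side',*uv,d), depthpt('side',*uv,d)@u)
# lowest finger point: depth points within 25 mm of the TCP axis
c=viewer.calibration('side');R=np.array(c['R']);v,w=np.mgrid[0:384,0:512]
C=np.stack([(w-c['cx'])/c['fx']*d,(v-c['cy'])/c['fy']*d,d],-1)
W=(C-np.array(c['t']))@R
m=(np.hypot(W[...,0]-X[0],W[...,1]-X[1])<.025)&(W[...,2]>.15)
print(m.sum(),'min z',np.sort(W[m][:,2])[:8]);print(W[m][np.argsort(W[m][:,2])[:8]])
```

```text
{'position': [0.6494, -0.1277, 0.2024], 'force': [0.2868, -0.019, -0.9154]}
0.4332391260635359
0.4332931536450987
0.4851838663909619
0.4813375461253246
lip [ 0.5045 -0.0078  0.0708] 0.4822531149408963
lip [ 0.5165 -0.059   0.0716] 0.47955601944371296
lip [ 0.5295 -0.1034  0.0717] 0.4795965228570303
lip [ 0.5423 -0.1443  0.0672] 0.48055249441002923
380 min z [0.2299 0.2322 0.2325 0.2326 0.2327 0.2331 0.2332 0.2334]
[[ 0.6464 -0.1355  0.2299]
 [ 0.6403 -0.1282  0.2322]
 [ 0.6406 -0.137   0.2325]
 [ 0.6425 -0.1379  0.2326]
 [ 0.638  -0.128   0.2327]
 [ 0.6354 -0.1234  0.2331]
 [ 0.6592 -0.1341  0.2332]
 [ 0.6372 -0.1246  0.2334]]
```

The lip moved from x'=0.433 to ≈0.481 (expected home 0.482) and the push stopped hard at 14 N, so the tray is home. The fingertips end about 27 mm above the reported TCP, so key contact should come at a reported z≈0.115. I descend slowly.

>>> {"api": "jog_arm", "payload": {
  "rows": [
    [[0,0,0,0,0,0.03,0],[0,0,0,0,0,0.06,0],[0,0,0,0,0,0.068,0],[0,0,0,0,0,0.074,0],[0,0,0,0,0,0.074,0]]
  ]
}}

```text
clock: 9.3
position: [0.6486, -0.1279, 0.134]
orientation: [0.001, -0.139, 0.99, 0.0]
force: [0.2, 0.3, -0.2]
grip_width: 0.0005
gripper_force: 0.0
```

>>> {"api": "jog_arm", "payload": {
  "rows": [
    [[0,0,0,0,0,0.003,0],[0,0,0,0,0,0.006,0],[0,0,0,0,0,0.009,0],[0,0,0,0,0,0.012,0],[0,0,0,0,0,0.014,0]]
  ]
}}

```text
clock: 9.93
position: [0.6484, -0.1279, 0.1188]
orientation: [-0.0, -0.139, 0.99, 0.0]
force: [0.4, -0.8, 0.7]
grip_width: 0.0004
gripper_force: 0.0
```

>>> {"api": "jog_arm", "payload": {
  "rows": [
    [[0,0,0,0,0,0.0015,0],[0,0,0,0,0,0.003,0],[0,0,0,0,0,0.0045,0],[0,0,0,0,0,0.006,0],[0,0,0,0,0,0.006,0]]
  ]
}}

```text
clock: 10.55
position: [0.6485, -0.1279, 0.1133]
orientation: [0.0, -0.139, 0.99, 0.0]
force: [-0.1, -0.1, 1.5]
grip_width: 0.0005
gripper_force: 0.5
```

>>> {"api": "jog_arm", "payload": {
  "rows": [
    [[0,0,0,0,0,0.001,0],[0,0,0,0,0,0.002,0],[0,0,0,0,0,0.003,0],[0,0,0,0,0,0.004,0],[0,0,0,0,0,0.004,0]]
  ]
}}

```text
clock: 11.18
position: [0.6486, -0.128, 0.1093]
orientation: [0.0, -0.139, 0.99, -0.0]
force: [-1.3, 0.7, 3.5]
grip_width: 0.0007
gripper_force: 1.7
```

>>> {"api": "jog_arm", "payload": {
  "rows": [
    [[0,0,0,0,0,0.001,0],[0,0,0,0,0,0.002,0],[0,0,0,0,0,0.003,0],[0,0,0,0,0,0.003,0],[0,0,0,0,0,0.003,0]]
  ]
}}

```text
clock: 11.8
position: [0.6486, -0.1279, 0.1079]
orientation: [0.0, -0.139, 0.99, 0.0]
force: [-4.0, 2.2, 11.1]
grip_width: 0.0007
gripper_force: 5.5
```

The key is bottomed: force jumped to 11 N and the motion stalled. I release straight up and draw away.

>>> {"api": "jog_arm", "payload": {
  "rows": [
    [[0,0,0,0,0,-0.004,0],[0,0,0,0,0,-0.012,0],[0,0,0,0,0,-0.03,0],[0,0,0,0,0,-0.07,0],[0,0,0,0,0,-0.11,0]]
  ]
}}

```text
clock: 12.42
position: [0.6483, -0.128, 0.2177]
orientation: [-0.0, -0.139, 0.99, -0.0]
force: [0.6, 0.6, 0.5]
grip_width: 0.0007
gripper_force: 0.0
```

>>> {"api": "jog_arm", "payload": {
  "rows": [
    [[0,0,0,0.045,0,0,0],[0,0,0,0.09,0,-0.01,0],[0,0,0,0.135,0,-0.02,0],[0,0,0,0.17,0,-0.02,0],[0,0,0,0.17,0,-0.02,0]]
  ]
}}

```text
clock: 13.05
position: [0.4834, -0.1764, 0.2376]
orientation: [0.001, -0.138, 0.99, 0.001]
force: [1.0, 0.2, -0.2]
grip_width: 0.0004
gripper_force: 0.0
```

Run:
```python
from h import *
from bench import get_obs
import cv2
o=get_obs();print({k:np.round(o[k],4).tolist() for k in('clock','position','force')})
p,d=viewer.snapshot('side');cv2.imwrite('pics/end.png',p)
a=np.radians(16.2);u=np.array([np.cos(a),np.sin(a),0])
for uv in((303,198),(286,188),(272,177),(257,167)): print('key z',depthpt('side',*uv,d).round(4))
for uv in((240,219),(252,229),(264,240)): print('lip',(depthpt('side',*uv,d)@u).round(4))
```

```text
{'clock': 13.05, 'position': [0.4834, -0.1764, 0.2376], 'force': [1.0338, 0.1947, -0.2007]}
key z [ 0.6492 -0.1254  0.1428]
key z [ 0.6299 -0.0756  0.1426]
key z [ 0.5074 -0.2604  0.3383]
key z [ 0.474  -0.2736  0.378 ]
lip 0.4802
lip 0.4812
lip 0.48
```

View pics/end.png

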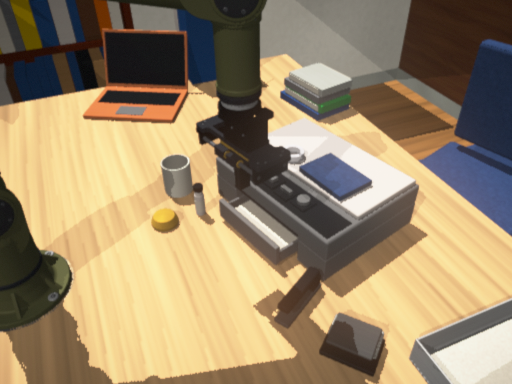

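The tray is home (lip around (255,232)), the start key at (303,198) is back up at 0.1428 m, the bystanders in view are unmoved and the hand is clear.

```bash
python3 -c "
from bench import job
print(job.finish_job())"
```

```text
the job is handed in; nothing more can be done
None
```

The tray is pushed fully home, then the start key was pressed to its stop (11 N at the bottom) and sprang back up; the hand is clear and the job was handed in after 13 s, with no verdict shown. On the first try the fingertips slid over the lip without touching it, so I lowered them and pushed again.

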